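# Hang the loaded parts bin on the louvre panel

### The job

Hang the small grey parts bin, with the sanding block still lying in it, on the little louvre panel on the bench: lift it over so that the turned-down lip on its back drops behind the top louvre, near the middle of its length. Let go so that it hangs there by itself, square to the panel, and leave the marker, spanner and wooden handle where they are.

Things in the scene. Friction and masses are not known exactly. Their poses are not given: they have to be found in the camera images.
- bin_center (a point): The parts bin (see parts_bin) at the middle of its depth and width, 30 mm above its underside. Axes: x to its back (the lip side), y along its width, z up. Side walls are parallel, 56 mm apart outside, 58 mm high from the back to 15 mm ahead (-x) of this point, then slope down to the 34 mm high front wall. Grip across the width.
- lip_edge (a point): Middle of the lower edge of the bin's turned-down lip, 40.5 mm behind (+x) and 18 mm above bin_center. The turned-down edge is 3 mm thick and 10 mm deep; the slot between it and the back wall (outer face 30 mm behind bin_center) is 9 mm wide and open below. Axes as bin_center's.
- louvre_top (a point): Middle of the top edge of the panel's upper louvre, 135 mm above the bench. Axes: x into the panel, y along the louvre, z up. The louvre is an upright lip 4 mm thick (point at mid-thickness), 106 mm long; the pocket behind it is open at the top, 14 mm wide to the sheet and 16 mm deep. Correctly hung, lip_edge is about 10 mm below and 4 to 14 mm behind (+x) this point.
- block_center (a point): Middle of the black sanding block (32 x 50 x 18 mm, 0.05 kg) that lies loose on the floor of the bin, its long side along the bin's depth. z up.
- parts_bin: Open-topped grey plastic parts bin, 60 mm deep (x), 56 mm wide (y), 62 mm high, walls 3 mm, 0.1 to 0.2 kg, standing upright on the rubber mat at the bench's front edge. Origin at the middle of its underside, axes as bin_center's. A 56 mm long lip sticks out 12 mm from the top of its back wall and turns down.
- louvre_panel: Fixed grey steel sheet 120 mm wide, top 148 mm above the bench, on two legs with flat feet, with two like louvres, the lower 40 mm below the upper; a bin hung on the upper rests its back against the lower and droops forward by up to about 0.13 rad. Origin on the bench under the middle of the sheet's front face, axes as louvre_top's.
- wood_handle: Bystander: loose turned wooden file handle, 30 x 96 x 30 mm, lying on the bench right of the panel, in front of the grinder. Origin at the middle of its underside.
- marker: Bystander: blue and white paint marker, 16 x 101 x 18 mm, lying on the bench in front of the panel. Origin at the middle of its underside.
- spanner: Bystander: small steel spanner, 22 x 128 x 5 mm, lying on the bench left of the mat. Origin at the middle of its underside.

How it is judged (in metres and radians):
At the end, for the whole second after the job is handed in: The bin hangs at rest by its lip on the top louvre: the lip's edge is between louvre and sheet, 5 to 16 mm below the louvre's top edge, within 26 mm of the middle of its length; the bin is within 0.15 rad of square to the panel and leans less than 0.25 rad; the sanding block is inside the bin (x of lip_edge in the frame of louvre_top between 0.001 and 0.0165 m and z of lip_edge in the frame of louvre_top between -0.016 and -0.005 m and y of lip_edge in the frame of louvre_top between -0.026 and 0.026 m and angle between parts_bin's own z axis and vertical below 0.25 rad and angle between the y axis of parts_bin and the y axis of louvre_panel, either way round below 0.15 rad and x of block_center in the frame of parts_bin between -0.03 and 0.03 m and y of block_center in the frame of parts_bin between -0.028 and 0.028 m and z of block_center in the frame of parts_bin between 0 and 0.045 m and linear speed of parts_bin below 0.02 m/s); the robot touches nothing.
It fails at once if the wood_handle is moved by more than 30 mm (distance of wood_handle from where it was at the start of the episode above 0.03 m).
It fails at once if the marker is moved by more than 30 mm (distance of marker from where it was at the start of the episode above 0.03 m).
It fails at once if the spanner is moved by more than 30 mm (distance of spanner from where it was at the start of the episode above 0.03 m).
It also fails if it takes over 40 s, if anything falls off the work surface, if the arm or the gripper's body presses on something with over 40 N, if the wrist force passes 120 N, or if a joint passes its speed limit or range.

### The arm

A 7-joint arm with a two-finger parallel gripper is mounted at the origin on a cart in front of the work surface, level with it; the furniture and walls round the work are solid. World frame = base frame: x ahead of the robot, y to its left, z up, the work surface at z = 0. Lengths are in mm, angles in rad, forces in N, time in s.
With the tool pointing down it reaches from about 425 to 925 mm from the base axis. Payload 6.8 kg.
Tool frame: the origin (TCP) lies midway between the tips of the shut fingers; the grasp point (between the pads) lies 19 mm behind it (r.grasp_offset is the distance from the TCP to the grasp point, in mm); z points along the fingers, x is the direction in which the jaws open and shut, and the axes are right-handed (so a half turn about z gives the same grasp; the last joint's range is limited). The gripper opens to 85 mm and grips with 20 to 120 N. Pads are 22 mm wide; open, the fingers measure 114 mm over their backs; the gripper's body (76 mm by 85 mm) begins 54 mm behind the grasp point. The pads swing forward as they close: fully open they stand 13 mm farther back than shut.
Start: joints at [-1.268, 0.477, 0.022, 1.555, -0.011, 1.109, -0.083], TCP at [269.555, 618.86, 231.308] pointing down, gripper open.
Joint ranges: [-2.96, 2.96], [-0.34, 2.1], [-1.41, 1.46], [0.24, 2.44], [-1.37, 4.51], [0.17, 1.92], [-2.96, 2.96]. Speed limits (rad/s): [2.39, 2.39, 3.14, 3.14, 3.14, 3.14, 3.14].

### API

Orientations are given as a unit quaternion [x, y, z, w].
In Python, from rig import r gives the robot as it stands.
- The arm moves only by the tool step_arm, never from a script. Its argument "series" is a list that holds one entry, the list of rows, each a list of 5 numbers: the shift along the tool's x, y, z in m, then the turn about the tool's z in rad, then the opening, from 0 (shut) to 1 (fully open). In form: [[[dx, dy, dz, roll, gripper], ...]]. A call has 1 to 20 rows; each row shifts and turns the commanded pose from where the row before left it, along the tool's axes as they then stand; what a row does not reach is not made up. A row lasts 1/10 s, in which the tool goes at most 50 mm and 8.59 degrees, less where a joint would pass 70% of its speed; a pose out of reach is approached as far as the arm can. A call with a gripper value outside its range is refused whole. The fingers move at their own pace and stop on an object; "squeeze" is the grip in N (left out, the last holds). Time passes only in rows, so rows that do not move let the fingers close. It gives the time, the measured TCP pose, the force and the opening at its end, in the units of the state.
- r.observe(): the state, without advancing time (a new reading comes with each control period).
- r.camera(name): name is "scene" or "side" or "wrist"; returns a dict with "image" (420x560x3 uint8, red, green, blue), "fx", "fy", "cx", "cy" (pixels), "extrinsics" (4x4, takes a point from world to camera coordinates); the wrist camera has in their place "hand_eye" (4x4, takes a point from camera to tool coordinates, whose origin is the TCP and whose axes are the tool frame's). Camera axes: x right, y up, looking along -z (the intrinsics and any distortion apply to the point x, -y, -z); pixel columns grow to the right and rows downward; lengths in mm; the calibration is good to about 2 mm. A picture is of the moment at which its call begins: read the wrist's pose just before it. There is no depth.
- r.finish_job(): hands the job in, once; it reports no verdict.
The state is a dict: "time": time; "joint_positions": joint angles; "joint_velocities": joint speeds; "effort": joint torques, N m; "tcp_pos": TCP position; "ee_rot": TCP orientation; "contact_force": force on the tool from outside, world axes, zero at the start; "moment": the same for the moment, N m; "opening": finger opening in mm.
Only numpy, scipy, OpenCV 4.12 (cv2) and the standard library are available. Lean on these libraries where they do the work, as an engineer would, in place of code of your own. Each camera call takes 0.05 s, during which the arm holds its last target.

## Working session

There is one attempt and no reset: what is moved stays moved. The work goes in short steps, Python scripts to look and compute and a tool call to move; the robot and the scene stay as the last step left them, time stands still between calls to the robot, and variables do not carry over. Pictures are saved under pics/ and viewed, and the job is handed in when it is done.

Besides the shell and the picture viewer there is one more tool, called after ">>>" as name(argument=value, ...), one argument or row to a line, values as JSON. step_arm: Moves the arm, as the interface text tells. Its arguments: {"type":"object","properties":{"series":{"type":"array","items":{"type":"array","items":{"type":"array","items":{"type":"number"}}}},"squeeze":{"type":"number"}},"required":["series"]}

```bash
ls; mkdir -p pics; python3 - <<'E'
from rig import r
import cv2,json,numpy as np
s=r.observe()
for k,v in s.items(): print(k,np.round(v,3))
print(r.grasp_offset)
for n in("scene","side","wrist"):
    c=r.camera(n); cv2.imwrite(f"pics/{n}0.png",c["image"][:,:,::-1])
    print(n,{k:np.round(v,3).tolist() for k,v in c.items() if k!="image"})
E
```

```text
pics
time 0.0
joint_positions [-1.268  0.478  0.022  1.556 -0.011  1.109 -0.083]
joint_velocities [ 0.001  0.001 -0.001 -0.002  0.002  0.     0.   ]
effort [-0.0000e+00 -5.9646e+01  1.6080e+00 -2.8119e+01  1.3000e-02  1.0000e-02
 -0.0000e+00]
tcp_pos [269.32  618.305 230.319]
ee_rot [ 0.836  0.548 -0.001  0.001]
contact_force [ 0.05   0.42  -0.014]
moment [-0.028  0.015 -0.03 ]
opening 85.743
18.700000000000003
scene {'fx': 381.558, 'fy': 381.558, 'cx': 277.487, 'cy': 210.96, 'extrinsics': [[0.509, -0.861, -0.007, 6.705], [0.677, 0.395, 0.621, -498.231], [-0.532, -0.321, 0.784, -577.692], [0.0, 0.0, 0.0, 1.0]]}
side {'fx': 412.593, 'fy': 412.593, 'cx': 278.97, 'cy': 208.335, 'extrinsics': [[-0.645, 0.764, -0.001, 89.487], [-0.667, -0.563, 0.488, 411.432], [0.372, 0.316, 0.873, -1315.776], [0.0, 0.0, 0.0, 1.0]]}
wrist {'fx': 323.393, 'fy': 323.393, 'cx': 283.223, 'cy': 209.798, 'hand_eye': [[1.0, -0.0, -0.001, -0.053], [-0.0, -0.946, -0.323, -83.657], [-0.001, 0.323, -0.946, -144.079], [0.0, 0.0, 0.0, 1.0]]}
```

View pics/scene0.png

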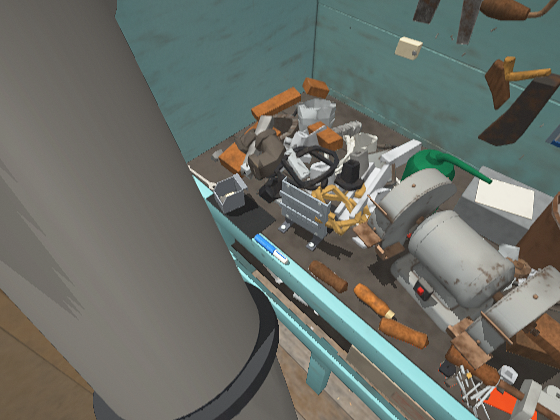

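View pics/side0.png

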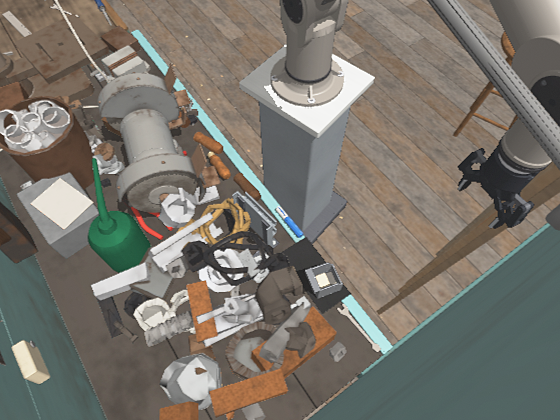

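View pics/wrist0.png

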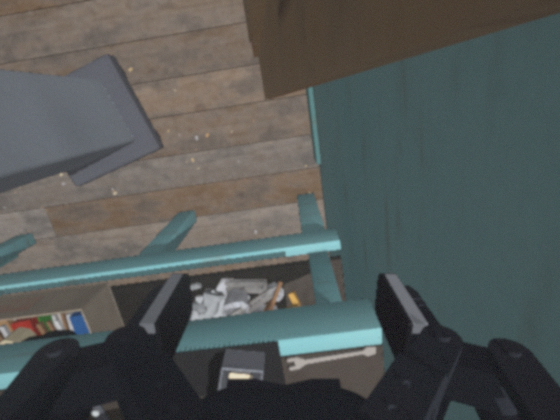

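The scene view shows the bin at about (230,192) and the panel at (303,208). In the side view the bin is at (323,278) and the panel is edge-on near (258,212). In the wrist view the bin is at (243,368). I'll zoom in next.

```bash
cat > h.py <<'E'
from rig import r
import cv2,numpy as np
from scipy.spatial.transform import Rotation as R
def cam(n):
    s=r.observe(); c=r.camera(n)
    if n=="wrist":
        T=np.eye(4);T[:3,:3]=R.from_quat(s["ee_rot"]).as_matrix();T[:3,3]=s["tcp_pos"]
        c["cw"]=T@np.array(c["hand_eye"])
    else: c["cw"]=np.linalg.inv(np.array(c["extrinsics"]))
    return c
def ray(c,p):
    d=np.array([(p[0]-c["cx"])/c["fx"],-(p[1]-c["cy"])/c["fy"],-1.0])
    d=c["cw"][:3,:3]@d; return c["cw"][:3,3],d/np.linalg.norm(d)
def onz(c,p,z):
    o,d=ray(c,p); return o+d*(z-o[2])/d[2]
def tri(c1,p1,c2,p2):
    o1,d1=ray(c1,p1);o2,d2=ray(c2,p2)
    A=np.stack([d1,-d2],1);t=np.linalg.lstsq(A,o2-o1,rcond=None)[0]
    a=o1+t[0]*d1;b=o2+t[1]*d2
    return (a+b)/2,np.linalg.norm(a-b)
def proj(c,P):
    q=np.linalg.inv(c["cw"])@np.append(P,1)
    return np.array([c["cx"]+c["fx"]*q[0]/-q[2],c["cy"]-c["fy"]*q[1]/-q[2]])
def crop(c,x0,y0,x1,y1,k,fn):
    im=c["image"][y0:y1,x0:x1,::-1]
    cv2.imwrite(fn,cv2.resize(im,None,fx=k,fy=k,interpolation=cv2.INTER_CUBIC))
E
python3 - <<'E'
from h import *
a=cam("scene");b=cam("side");w=cam("wrist")
for c in(a,b,w):print(c["cw"][:3,3].round())
print(tri(a,(230,192),b,(323,278)),tri(a,(303,208),b,(258,212)))
print(onz(w,(243,368),50))
crop(a,180,140,340,260,5,"pics/a1.png")
crop(b,220,170,380,290,5,"pics/b1.png")
E
```

```text
[ 27.  17. 762.]
[822. 579. 948.]
[193. 652. 375.]
(array([509.47165439, 446.79442048,  39.68584828]), np.float64(1.3024849965069583)) (array([504.10566348, 242.29919961, 108.73496846]), np.float64(4.376594370482863))
[469.56715177 475.67344653  50.        ]
```

View pics/a1.png

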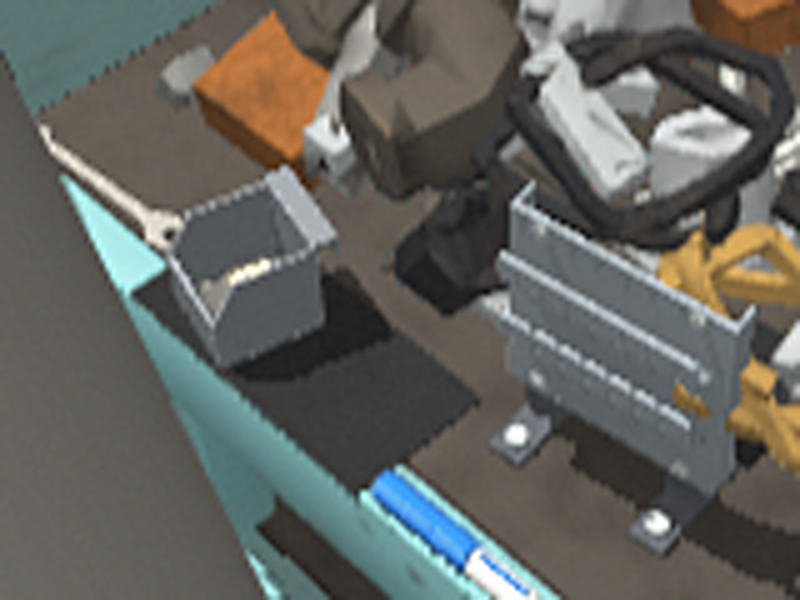

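View pics/b1.png

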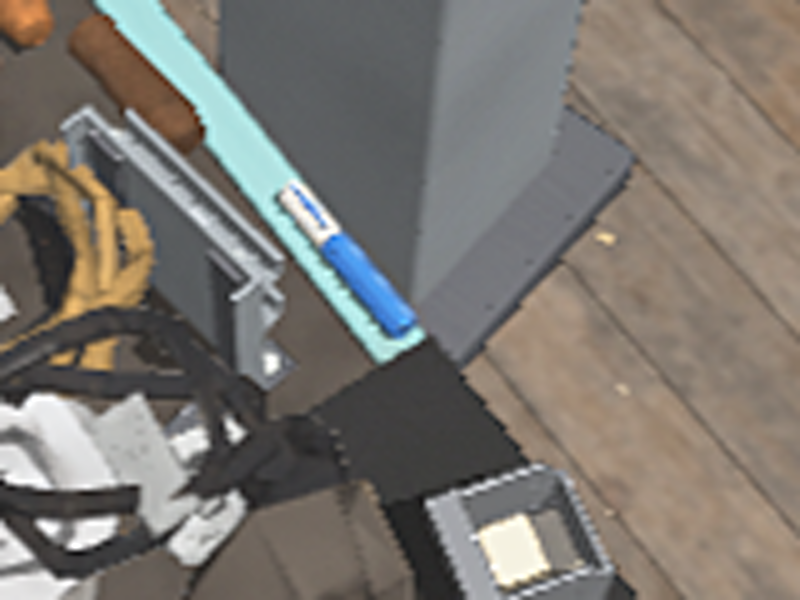

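Upper louvre top edge runs in the scene crop from (500,257) to (708,378), and in the side crop from (128,113) to (282,265). Both the lip and the bin rim are visible in both crops. I'll measure roughly now, then refine with the wrist camera above each.

```bash
python3 - <<'E'
from h import *
a=cam("scene");b=cam("side")
A=lambda x,y:(180+(x-2)/5,140+(y-2)/5)
B=lambda x,y:(220+(x-2)/5,170+(y-2)/5)
print("louvre L scene",onz(a,A(500,255),135),"R",onz(a,A(708,376),135))
print("louvre R side",onz(b,B(128,112),135),"L",onz(b,B(282,265),135))
print(tri(a,A(500,255),b,B(282,265)),tri(a,A(708,376),b,B(128,112)))
print("panel top scene",onz(a,A(525,187),148),onz(a,A(752,312),148))
print("panel top side",onz(b,B(85,107),148),onz(b,B(245,290),148))
# bin
for p in [(280,168),(340,237),(300,250),(172,250),(178,215),(215,365)]: print("bin scene",p,onz(a,A(*p),62).round(1),onz(a,A(*p),0).round(1))
for p in [(425,498),(545,465),(615,570)]: print("bin side",p,onz(b,B(*p),62).round(1),onz(b,B(*p),34).round(1))
crop(b,290,250,370,310,10,"pics/b2.png")
crop(a,205,165,255,215,12,"pics/a2.png")
E
```

```text
louvre L scene [503.58190993 298.98808308 135.        ] R [489.30650754 190.35727244 135.        ]
louvre R side [492.66822186 197.14151814 135.        ] L [507.3121075  302.92325768 135.        ]
(array([506.13988323, 301.15190818, 131.18284484]), np.float64(1.129066632517802)) (array([491.60520311, 193.16338942, 130.18007846]), np.float64(3.7902103171326833))
panel top scene [533.79439812 303.85840507 148.        ] [519.35422648 186.05482764 148.        ]
panel top side [508.57880887 186.48818246 148.        ] [531.93618645 302.97255756 148.        ]
bin scene (280, 168) [553.6 458.3  62. ] [600.3 497.4   0. ]
bin scene (340, 237) [529.6 406.   62. ] [574.1 440.4   0. ]
bin scene (300, 250) [512.5 418.2  62. ] [555.5 453.7  -0. ]
bin scene (172, 250) [480.9 472.5  62. ] [521.1 512.9   0. ]
bin scene (178, 215) [501.2 483.9  62. ] [543.2 525.2   0. ]
bin scene (215, 365) [433.  412.2  62. ] [468.9 447.2   0. ]
bin side (425, 498) [527.8 404.9  62. ] [518.5 399.4  34. ]
bin side (545, 465) [479.8 437.   62. ] [469.  432.5  34. ]
bin side (615, 570) [499.8 490.9  62. ] [489.6 488.1  34. ]
```

View pics/b2.png

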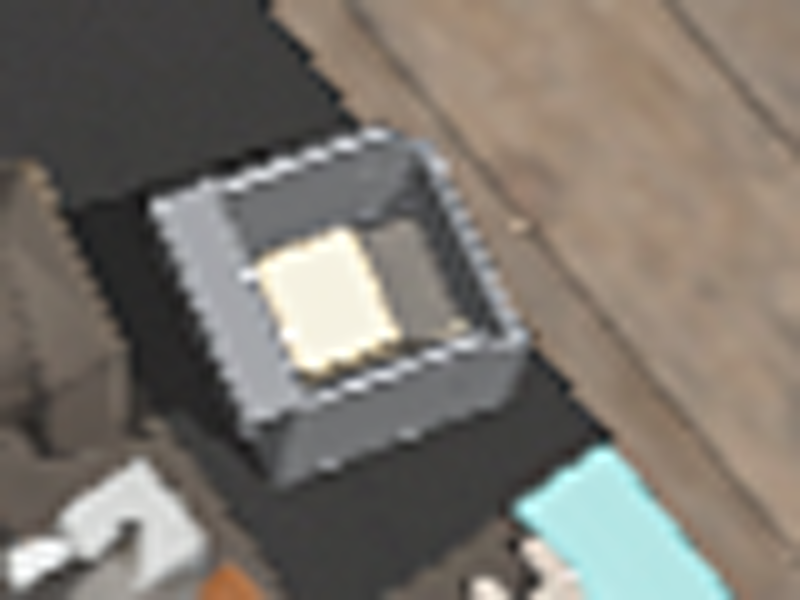

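View pics/a2.png

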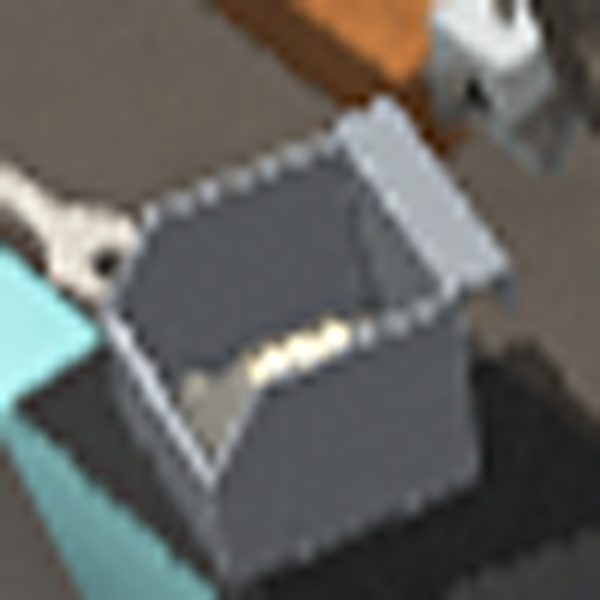

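>>> step_arm(
  series=[
    [[-0.006, 0.027, 0, 0, 1], [-0.006, 0.027, 0, 0, 1], [-0.006, 0.027, 0, 0, 1], [-0.006, 0.027, 0, 0, 1], [-0.006, 0.027, 0, 0, 1], [-0.006, 0.027, 0, 0, 1], [-0.006, 0.027, 0, 0, 1], [-0.006, 0.027, 0, 0, 1], [-0.006, 0.027, 0, 0, 1], [-0.006, 0.027, 0, 0, 1], [0, 0, 0, 0, 1], [0, 0, 0, 0, 1]],
  ],
)

```text
time: 1.6
tcp_pos: [493.5, 455.6, 231.3]
ee_rot: [0.837, 0.547, -0.0, -0.0]
contact_force: [-1.2, -1.4, 0.4]
opening: 85.6
```

```bash
python3 - <<'E'
from h import *
w=cam("wrist"); s=r.observe(); print(s["time"],s["tcp_pos"],s["ee_rot"])
cv2.imwrite("pics/w1.png",w["image"][:,:,::-1]); crop(w,200,130,360,250,5,"pics/w1c.png")
E
```

```text
1.65 [492.43121985 456.63745738 231.25113661] [ 8.36341238e-01  5.48209044e-01 -1.40730093e-04 -3.96357923e-04]
```

View pics/w1.png

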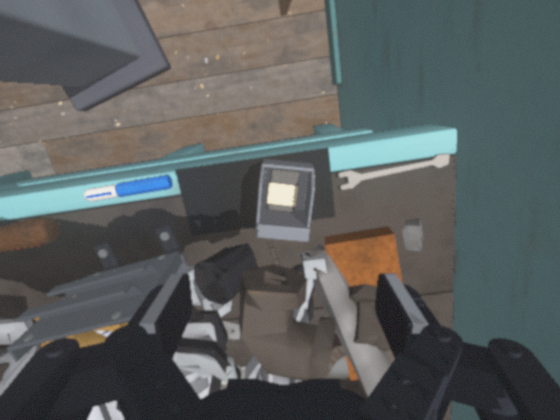

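View pics/w1c.png

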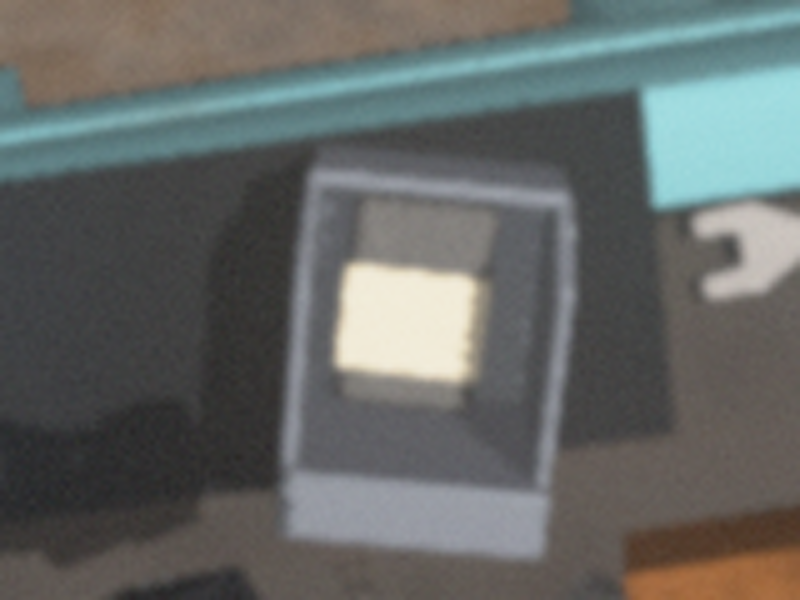

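Wrist crop: the lip's back corners are at (285,537) and (545,556), its front corners at (290,468) and (548,490), and the front-wall top corners at (308,172) and (575,195).

```bash
python3 - <<'E'
from h import *
w=cam("wrist");s=r.observe();print(s["tcp_pos"])
A=lambda x,y:(200+(x-2)/5,130+(y-2)/5)
P={}
for n,p,z in[("BL",(285,537),62),("BR",(545,556),62),("FL",(290,468),62),("FR",(548,490),62),("frL",(308,172),34),("frR",(575,195),34)]:
    P[n]=onz(w,A(*p),z); print(n,P[n].round(1))
y=P["BR"]-P["BL"];print(np.linalg.norm(y),np.arctan2(y[1],y[0])-np.pi/2)
y2=P["frR"]-P["frL"];print(np.linalg.norm(y2),np.arctan2(y2[1],y2[0])-np.pi/2)
ym=(P["BR"]+P["BL"])/2-(P["frR"]+P["frL"])/2;print(np.linalg.norm(ym[:2]),np.arctan2(ym[1],ym[0]))
m=(P["BR"]+P["BL"])/2; f=(P["frR"]+P["frL"])/2; u=ym/np.linalg.norm(ym[:2]);
print("origin from lip",m-42*u,"from front",f+30*u)
R_=R.from_quat(s["ee_rot"]).as_matrix();print(R_.round(4), np.arctan2(R_[1,1],R_[0,1]))
for n in("scene","side"):
    c=cam(n)
    print(n,[proj(c,P[k]).round(1) for k in("BL","BR","frL","frR")])
E
```

```text
[491.89153576 457.19660284 231.26204462]
BL [530.4 409.8  62. ]
BR [556.3 458.4  62. ]
FL [516.7 417.3  62. ]
FR [542.6 464.6  62. ]
frL [466.  442.9  34. ]
frR [493.3 493.1  34. ]
55.09296680623382 -0.4898544771847899
57.185852190164944 -0.49691480759017725
72.15698857080676 -0.48877739809335824
origin from lip [506.28187364 453.8280189   45.70220233] from front [506.14326724 453.90173238  45.64128405]
[[ 3.978e-01  9.175e-01 -7.000e-04]
 [ 9.175e-01 -3.978e-01  7.000e-04]
 [ 3.000e-04 -1.000e-03 -1.000e+00]] -0.4090650495103814
scene [array([246.5, 186.2]), array([236.2, 172.5]), array([221.7, 205.6]), array([211.9, 190.7])]
side [array([305.6, 271.3]), array([315.6, 293.3]), array([332.9, 264.3]), array([343.4, 286.1])]
```

```bash
python3 - <<'E'
from h import *
w=cam("wrist")
crop(w,0,225,200,375,4,"pics/w2c.png")
E
```

```text
(no output)
```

View pics/w2c.png

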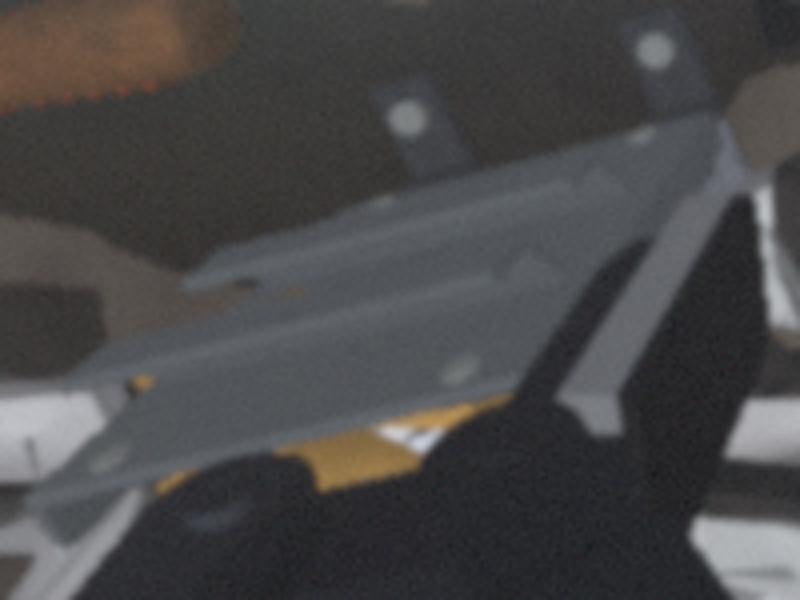

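>>> step_arm(
  series=[
    [[-0.019, 0.007, -0.003, 0, 1], [-0.019, 0.007, -0.003, 0, 1], [-0.019, 0.007, -0.003, 0, 1], [-0.019, 0.007, -0.003, 0, 1], [-0.019, 0.007, -0.003, 0, 1], [-0.019, 0.007, -0.003, 0, 1], [-0.019, 0.007, -0.003, 0, 1], [-0.019, 0.007, -0.003, 0, 1], [-0.019, 0.007, -0.003, 0, 1], [-0.019, 0.007, -0.003, 0, 1], [0, 0, 0, -0.09, 1], [0, 0, 0, -0.09, 1], [0, 0, 0, -0.09, 1], [0, 0, 0, 0, 1], [0, 0, 0, 0, 1], [0, 0, 0, 0, 1]],
  ],
)

```text
time: 3.45
tcp_pos: [481.4, 253.6, 261.3]
ee_rot: [0.756, 0.655, -0.0, -0.0]
contact_force: [0.1, 0.2, 0.1]
opening: 85.4
```

```bash
python3 - <<'E'
from h import *
w=cam("wrist"); np.save("w3cw.npy",w["cw"]); s=r.observe(); print(s["time"],s["tcp_pos"],s["ee_rot"],s["joint_positions"])
cv2.imwrite("pics/w3.png",w["image"][:,:,::-1]); crop(w,170,120,370,270,4,"pics/w3c.png")
E
```

```text
3.5 [481.41487867 253.69160279 261.30485435] [ 7.55549636e-01  6.55091403e-01 -2.00450580e-05 -2.97427060e-06] [-0.68334671  0.23184577  0.09928168  1.84075511 -0.0259631   1.07027574
  0.85436481]
```

View pics/w3.png

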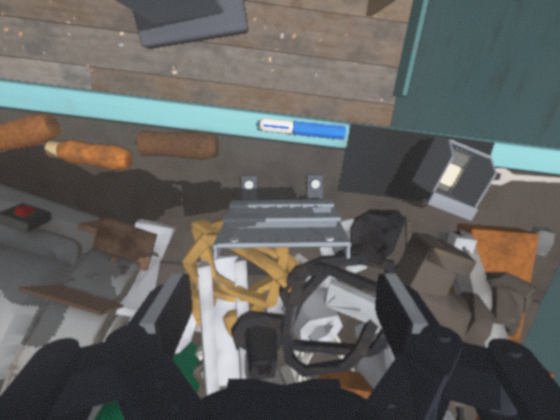

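View pics/w3c.png

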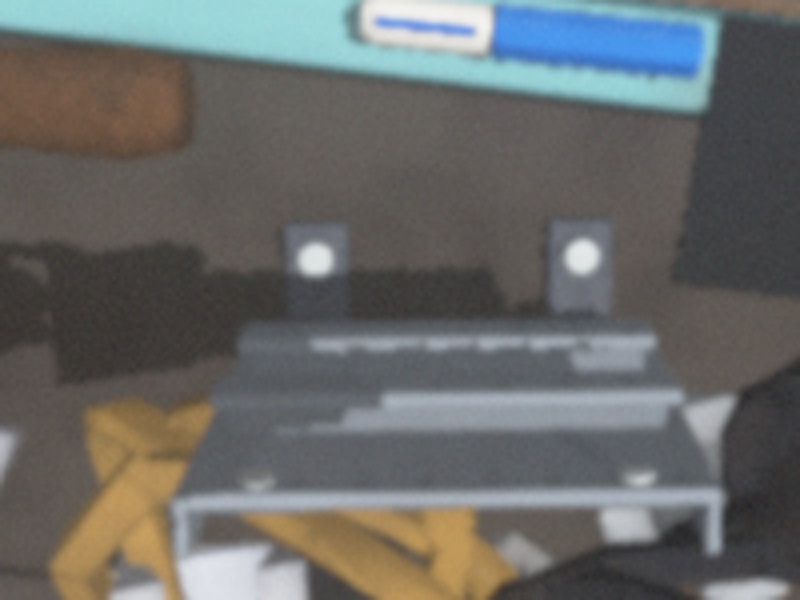

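Wrist crop: the upper louvre's top face runs from (214,399) to (684,398). The panel sheet's top edge runs from (175,495) to (722,492). The lower louvre is at rows 325–345.

```bash
python3 - <<'E'
from h import *
w=cam("wrist");print(w["cw"][:3,3]-np.load("w3cw.npy")[:3,3])
A=lambda x,y:(170+(x-1.5)/4,120+(y-1.5)/4)
L=onz(w,A(684,398),135);Rr=onz(w,A(214,399),135)
print("louvre",L,Rr,(L+Rr)/2,np.linalg.norm(L-Rr)); d=L-Rr;print(np.arctan2(d[1],d[0])-np.pi/2)
L=onz(w,A(722,492),148);Rr=onz(w,A(175,495),148)
print("sheet",L,Rr,(L+Rr)/2,np.linalg.norm(L-Rr)); d=L-Rr;print(np.arctan2(d[1],d[0])-np.pi/2)
f1=onz(w,A(315,259),3);f2=onz(w,A(582,256),3);d=f2-f1;print("feet",f1,f2,(f1+f2)/2,np.arctan2(d[1],d[0])-np.pi/2)
R_=w["cw"][:3,:3];s=r.observe();R_=R.from_quat(s["ee_rot"]).as_matrix();print("toolyaw",np.arctan2(R_[1,1],R_[0,1]))
m=np.array([501,247.5,135])
for n in("scene","side"):
    c=cam(n); print(n,proj(c,m)); 
    u=np.array([np.sin(.14),np.cos(.14),0])
    print([proj(c,m+k*53*u).round(1) for k in(-1,1)])
E
```

```text
[-0.01891942  0.05214588 -0.0213596 ]
louvre [506.07322677 302.18097869 135.        ] [491.45779989 198.33791091 135.        ] [498.76551333 250.2594448  135.        ] 104.86655056813798
-0.1398268693363811
sheet [523.89486244 306.77005194 148.        ] [507.71461937 188.67022784 148.        ] [515.80474091 247.72013989 148.        ] 119.20305666081555
-0.13615712115570466
feet [494.41006406 207.12561495   3.        ] [505.52499867 291.84742304   3.        ] [499.96753136 249.486519     3.        ] -0.13044830472245916
toolyaw -0.14177388565657317
scene [299.71295833 200.45970925]
[array([320.1, 212.5]), array([280.3, 189. ])]
side [259.14438253 206.64994774]
[array([244.2, 191.8]), array([274.7, 222.2])]
```

>>> step_arm(
  series=[
    [[0.02, -0.0004, 0, 0, 1], [0.02, -0.0004, 0, 0, 1], [0.02, -0.0004, 0, 0, 1], [0.02, -0.0004, 0, 0, 1], [0.02, -0.0004, 0, 0, 1], [0.02, -0.0004, 0, 0, 1], [0.02, -0.0004, 0, 0, 1], [0.02, -0.0004, 0, 0, 1], [0.02, -0.0004, 0, 0, 1], [0.02, -0.0004, 0, 0, 1], [0, 0, 0.01, 0.087, 1], [0, 0, 0.03, 0.087, 1], [0, 0, 0.03, 0.087, 1], [0, 0, 0.03, 0.087, 1], [0, 0, 0.03, 0, 1], [0, 0, 0.02, 0, 1], [0, 0, 0, 0, 1], [0, 0, 0, 0, 1], [0, 0, 0, 0, 1]],
  ],
)

```text
time: 5.55
tcp_pos: [506.2, 453.9, 112.8]
ee_rot: [0.857, 0.515, 0.001, -0.0]
contact_force: [-0.6, -0.3, -0.1]
opening: 85.3
```

```bash
python3 - <<'E'
from h import *
w=cam("wrist"); s=r.observe(); print(s["time"],s["tcp_pos"],s["ee_rot"])
cv2.imwrite("pics/w4.png",w["image"][:,:,::-1])
R_=R.from_quat(s["ee_rot"]).as_matrix();print("toolyaw",np.arctan2(R_[1,1],R_[0,1]))
u=np.array([np.cos(.49),-np.sin(.49),0]);v=np.array([np.sin(.49),np.cos(.49),0]);o=np.array([506.2,453.9,0])
for a,b,z in[(42,-28,62),(42,28,62),(-30,-28,34),(-30,28,34)]: print(proj(w,o+a*u+b*v+[0,0,z]).round(1))
print((R_.T@(o-s["tcp_pos"])).round(1))
E
```

```text
5.6 [506.25194048 453.71501572 112.9639504 ] [ 8.57120327e-01  5.15114270e-01  1.35683512e-03 -4.39205241e-04]
toolyaw -0.4885140766682593
[242.5 290.2]
[323.  290.2]
[243.2 179.6]
[322.5 179.7]
[ -0.2  -0.2 113. ]
```

View pics/w4.png

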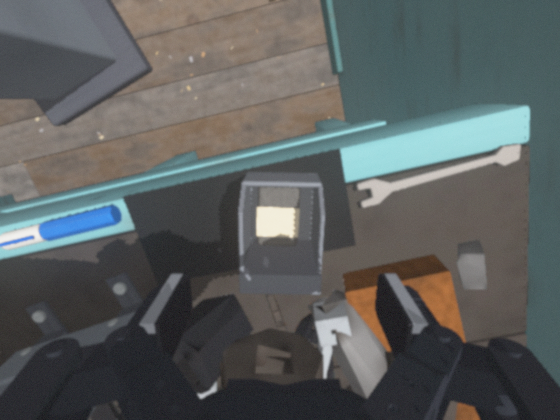

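The wrist view shows the bin centred between the fingers: lip back at (239..321,293), front at (244..323,180), within 2–3 px of the prediction. Before descending I'll check the height of the brown lump behind the bin.

```bash
python3 - <<'E'
from h import *
a=cam("scene");b=cam("side")
crop(a,180,110,300,200,6,"pics/a3.png");crop(b,240,220,380,325,5.7,"pics/b3.png")
E
```

```text
(no output)
```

View pics/a3.png

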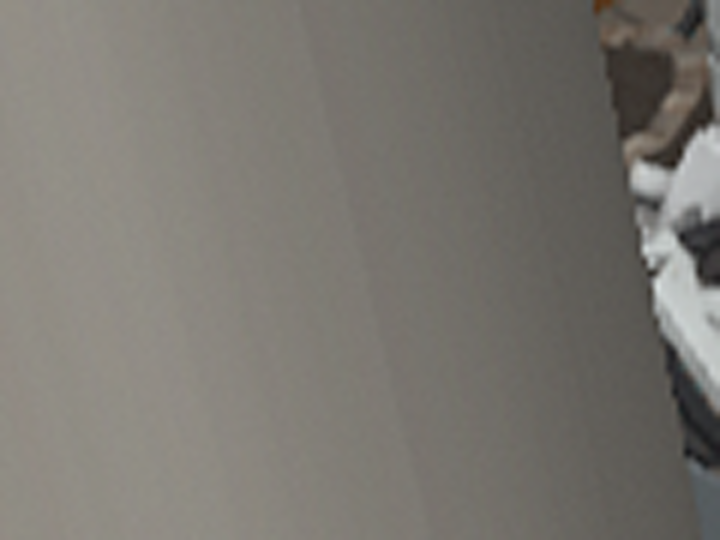

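View pics/b3.png

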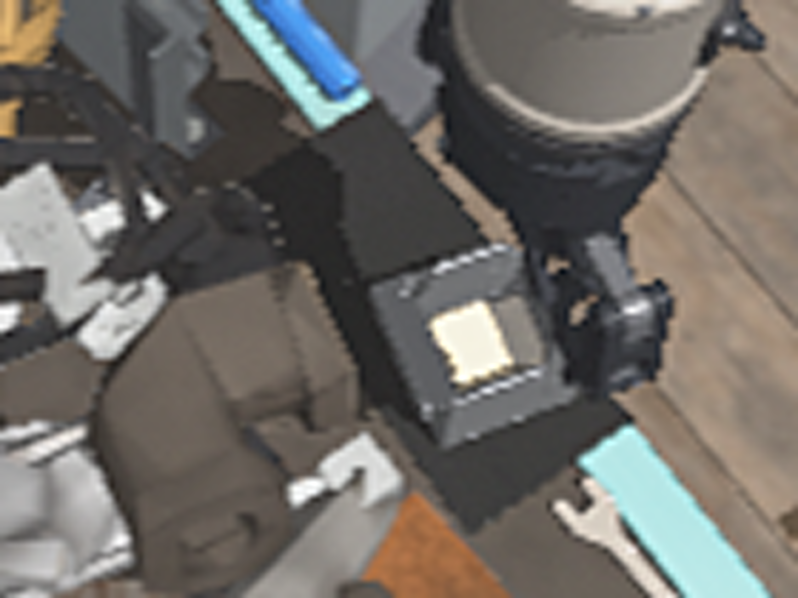

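```bash
python3 - <<'E'
from h import *
a=cam("scene");b=cam("side")
A=lambda x,y:(180+(x-2)/5,140+(y-2)/5)
B=lambda x,y:(240+(x-2.3)/5.7,220+(y-2.3)/5.7)
for p in [(345,90),(390,110),(385,190),(520,60)]:
  for q in [(300,265),(355,385),(230,420),(355,345)]:
    X,e=tri(a,A(*p),b,B(*q)); 
    if e<12: print(p,q,X.round(),round(e,1))
E
```

```text
(345, 90) (355, 385) [579. 433. 107.] 2.7
(345, 90) (355, 345) [570. 426. 118.] 1.8
(390, 110) (300, 265) [561. 393. 128.] 0.5
(385, 190) (300, 265) [548. 387.  90.] 4.6
```

The lump is about 75 mm from the tool axis and the gripper body extends about 43 mm, so it is clear. Descending.

>>> step_arm(
  series=[
    [[0, 0, 0.015, 0, 1], [0, 0, 0.015, 0, 1], [0, 0, 0.015, 0, 1], [0, 0, 0.015, 0, 1], [0, 0, 0.015, 0, 1], [0, 0, 0.01, 0, 1], [0, 0, 0.005, 0, 1], [0, 0, 0, 0, 1], [0, 0, 0, 0, 1]],
  ],
)

```text
time: 6.7
tcp_pos: [505.9, 452.8, 21.8]
ee_rot: [0.857, 0.515, 0.0, -0.0]
contact_force: [-0.6, 1.1, 0.7]
opening: 85.4
```

```bash
python3 - <<'E'
from h import *
w=cam("wrist"); s=r.observe(); print(s["time"],s["tcp_pos"],s["contact_force"])
cv2.imwrite("pics/w5.png",w["image"][:,:,::-1])
b=cam("side");crop(b,240,220,380,325,5.7,"pics/b5.png")
E
```

```text
6.75 [506.01128424 452.89875503  22.03647589] [-0.33677089  0.62821624 -0.06070342]
```

View pics/w5.png

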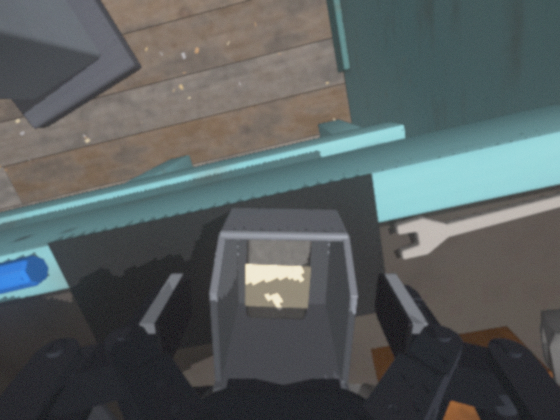

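View pics/b5.png

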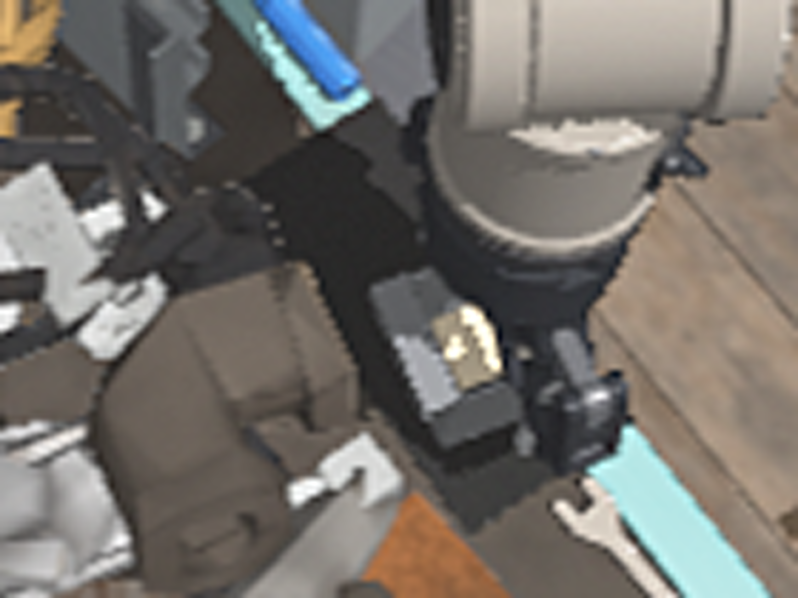

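The bin sits between the fingers with about equal gaps, so I'll close.

>>> step_arm(
  series=[
    [[0, 0, 0, 0, 0], [0, 0, 0, 0, 0], [0, 0, 0, 0, 0], [0, 0, 0, 0, 0], [0, 0, 0, 0, 0], [0, 0, 0, 0, 0], [0, 0, 0, 0, 0], [0, 0, 0, 0, 0], [0, 0, 0, 0, 0], [0, 0, 0, 0, 0]],
  ],
  squeeze=50,
)

```text
time: 7.8
tcp_pos: [506.0, 452.8, 22.1]
ee_rot: [0.857, 0.515, 0.001, -0.0]
contact_force: [-0.9, -0.4, 5.9]
opening: 55.6
```

```bash
python3 - <<'E'
from h import *
w=cam("wrist"); s=r.observe(); print(s["time"],s["tcp_pos"],s["contact_force"],s["moment"],s["opening"])
cv2.imwrite("pics/w6.png",w["image"][:,:,::-1])
E
```

```text
7.85 [505.96102404 452.79134335  22.03931863] [-0.59727099 -0.7231199   6.33574891] [-0.18624043  0.16126844 -0.05653489] 55.961001061662635
```

View pics/w6.png

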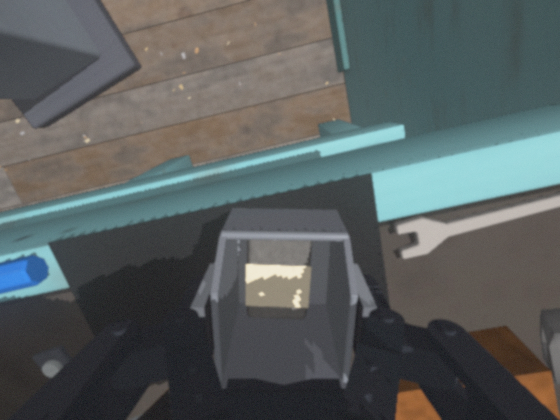

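Gripped at 56 mm. Small lift first to check the hold, then higher.

>>> step_arm(
  series=[
    [[0, 0, -0.005, 0, 0], [0, 0, -0.01, 0, 0], [0, 0, -0.015, 0, 0], [0, 0, -0.02, 0, 0], [0, 0, -0.02, 0, 0], [0, 0, -0.02, 0, 0], [0, 0, -0.02, 0, 0], [0, 0, -0.02, 0, 0], [0, 0, -0.02, 0, 0], [0, 0, -0.01, 0, 0], [0, 0, -0.005, 0, 0], [0, 0, 0, 0, 0], [0, 0, 0, 0, 0], [0, 0, 0, 0, 0]],
  ],
)

```text
time: 9.25
tcp_pos: [505.0, 452.0, 185.1]
ee_rot: [0.857, 0.515, -0.001, 0.0]
contact_force: [-0.1, 0.0, -2.1]
opening: 55.4
```

```bash
python3 - <<'E'
from h import *
w=cam("wrist"); s=r.observe(); print(s["time"],s["tcp_pos"],s["contact_force"],s["moment"],s["opening"])
cv2.imwrite("pics/w7.png",w["image"][:,:,::-1])
b=cam("side");crop(b,240,150,440,300,4,"pics/b7.png")
R_=R.from_quat(s["ee_rot"]).as_matrix();print("toolyaw",np.arctan2(R_[1,1],R_[0,1]))
E
```

```text
9.3 [505.10715566 452.05172164 185.1989239 ] [ 0.01373405 -0.03878155 -1.4722162 ] [-0.01496236  0.02125286 -0.03404526] 55.55620791788883
toolyaw -0.48875017698825046
```

View pics/w7.png

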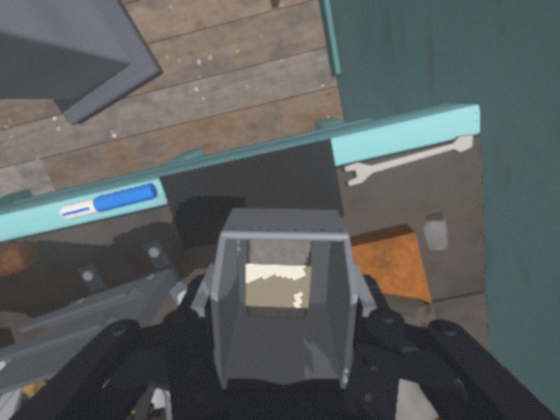

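View pics/b7.png

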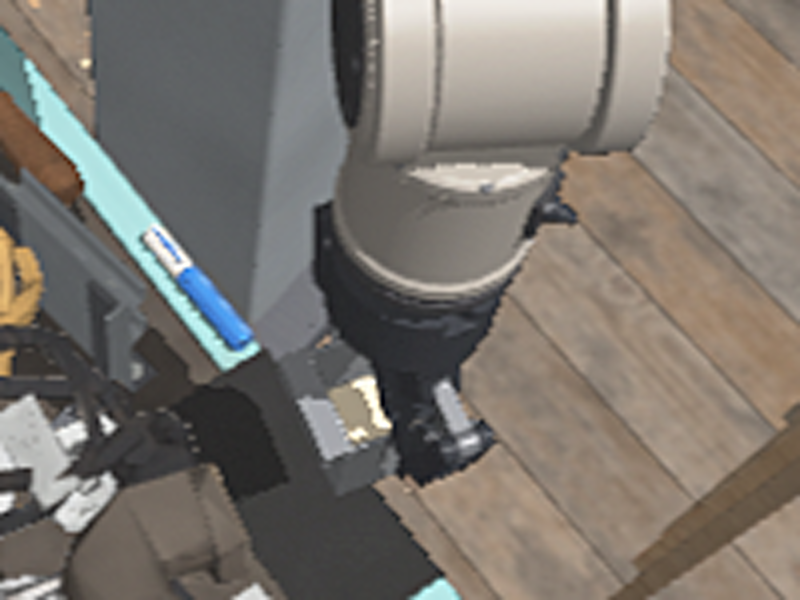

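```bash
python3 - <<'E'
from h import *
w=cam("wrist"); crop(w,200,195,370,322,4.7,"pics/w8c.png")
# predicted tool-frame projection of bin front top edge for m thickness, u offset
he=np.linalg.inv(np.array(w["hand_eye"]))
def pt(P):
    q=he@np.append(P,1); return np.array([w["cx"]+w["fx"]*q[0]/-q[2],w["cy"]-w["fy"]*q[1]/-q[2]]).round(1)
for m in(0,3):
  zb=22+0-m # tool z of underside below TCP: TCP z 22 above bench -> underside at tool z=22-m
  for name,P in [("front top outer L",(-28,-30,zb-34)),("front top R",(28,-30,zb-34)),("front bottom L",(-28,-30,zb)),("frontbotR",(28,-30,zb)),("shoulderL",(-28,-15,zb-58)),("shoulderR",(28,-15,zb-58))]:
    print(m,name,pt(P))
E
```

```text
0 front top outer L [219.5 228.2]
0 front top R [346.7 228.2]
0 front bottom L [231.2 204.4]
0 frontbotR [335.  204.4]
0 shoulderL [210.4 287.9]
0 shoulderR [355.9 287.8]
3 front top outer L [218.2 230.8]
3 front top R [348.  230.8]
3 front bottom L [230.4 206.2]
3 frontbotR [335.9 206.2]
3 shoulderL [208.7 292.3]
3 shoulderR [357.6 292.2]
```

View pics/w8c.png

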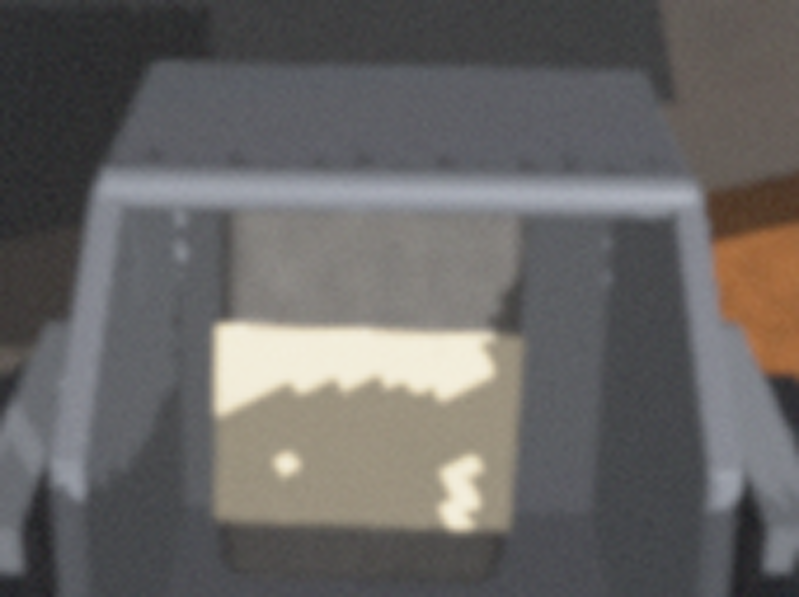

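The bin is held square and the block lies inside. In the crop the front wall's top edge is at row 230 and its corners are at x 221 and 348, so the bin centre is about 1 mm ahead (+y tool) of the TCP. Next I'll turn and carry it high above the panel.

>>> step_arm(
  series=[
    [[0, 0, 0, -0.088, 0], [0, 0, 0, -0.088, 0], [0, 0, 0, -0.088, 0], [0, 0, 0, -0.088, 0], [-0.01, -0.002, 0, 0, 0], [-0.02, -0.002, 0, 0, 0], [-0.02, -0.002, 0, 0, 0], [-0.02, -0.002, 0, 0, 0], [-0.02, -0.002, 0, 0, 0], [-0.02, -0.002, 0, 0, 0], [-0.02, -0.002, 0, 0, 0], [-0.02, 0, 0, 0, 0], [-0.02, 0, 0, 0, 0], [-0.02, 0, 0, 0, 0], [-0.01, 0, 0, 0, 0], [-0.001, 0, 0, 0, 0], [0, 0, 0, 0, 0], [0, 0, 0, 0, 0], [0, 0, 0, 0, 0]],
  ],
)

```text
time: 11.3
tcp_pos: [464.3, 256.3, 186.3]
ee_rot: [0.753, 0.658, 0.0, -0.0]
contact_force: [0.0, 1.2, -2.2]
opening: 55.4
```

```bash
cat > v.py <<'E'
from h import *
import sys
k=sys.argv[1]
w=cam("wrist"); s=r.observe(); print(s["time"],s["tcp_pos"].round(2) if hasattr(s["tcp_pos"],'round') else s["tcp_pos"],s["contact_force"],s["moment"],s["opening"])
cv2.imwrite(f"pics/w{k}.png",w["image"][:,:,::-1])
b=cam("side");crop(b,200,130,340,235,5.7,f"pics/b{k}.png")
a=cam("scene");crop(a,230,130,370,235,5.7,f"pics/a{k}.png")
R_=R.from_quat(s["ee_rot"]).as_matrix();print("toolyaw",np.arctan2(R_[1,1],R_[0,1]))
u=np.array([np.cos(.137),-np.sin(.137),0]);d=np.array(s["tcp_pos"])-[499,250,135]
print("tcp in louvre",d@u,d@[np.sin(.137),np.cos(.137),0],d[2])
E
python3 v.py 9
```

```text
11.35 [464.22 256.11 186.22] [-0.19866709  0.40632197 -1.36345708] [-0.000545    0.06091067 -0.02768345] 55.21350379296815
toolyaw -0.13571641547261204
tcp in louvre -35.28836449161589 1.3026627525536645 51.22048764993488
```

View pics/b9.png

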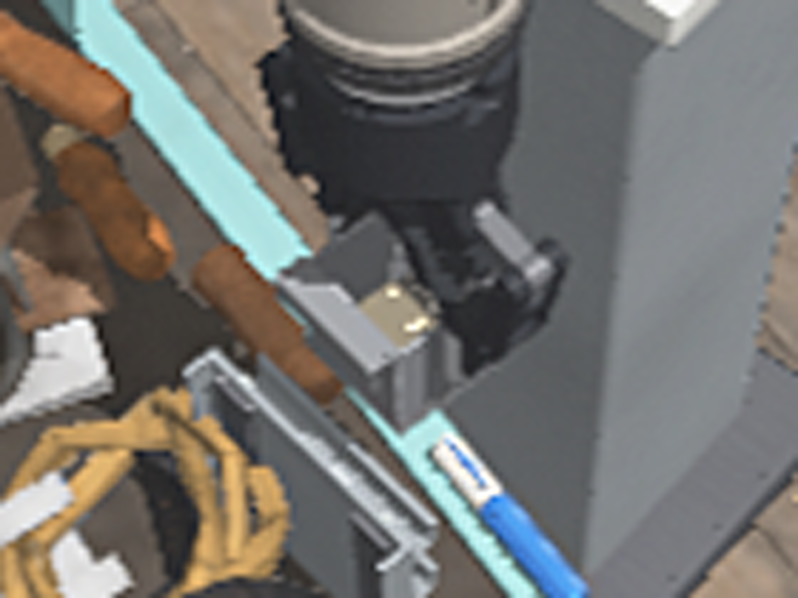

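View pics/a9.png

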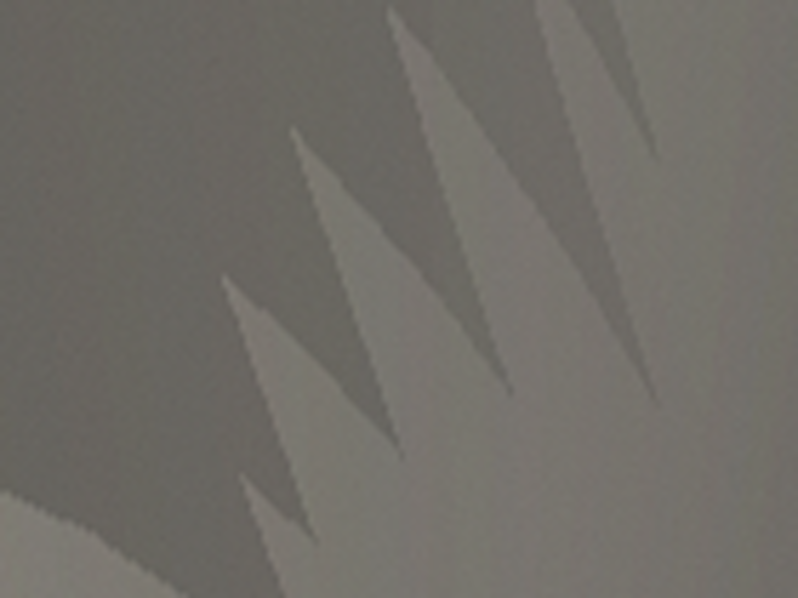

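View pics/w9.png

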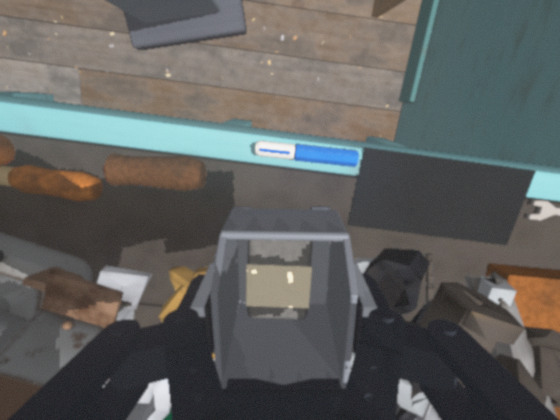

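In the side crop the lip's back top corners are at about (280,283) and (375,376), and the louvre top ends are at about (262,361) and (434,524). I'll compute the offset between them from this one camera.

```bash
python3 - <<'E'
from h import *
b=cam("side");crop(b,240,170,290,230,10,"pics/b10.png")
B=lambda x,y:(200+(x-2.3)/5.7,130+(y-2.3)/5.7)
u=np.array([np.cos(.137),-np.sin(.137)]);v=np.array([np.sin(.137),np.cos(.137)])
lm=[onz(b,B(*p),135)[:2] for p in((262,361),(434,524))]
print(lm); M=sum(lm)/2
for z in(226,229):
  bk=[onz(b,B(*p),z)[:2] for p in((280,283),(375,376))]
  print(z,[((p-M)@u,(p-M)@v) for p in bk])
E
```

```text
[array([493.9852641, 199.4756742]), array([505.64999676, 300.74362188])]
226 [(np.float64(5.465644269336686), np.float64(-25.188489192504797)), (np.float64(5.697873551987281), np.float64(28.028246983921154))]
229 [(np.float64(6.58317742541463), np.float64(-23.54767022850726)), (np.float64(6.814441270721355), np.float64(29.447830176814346))]
```

View pics/b10.png

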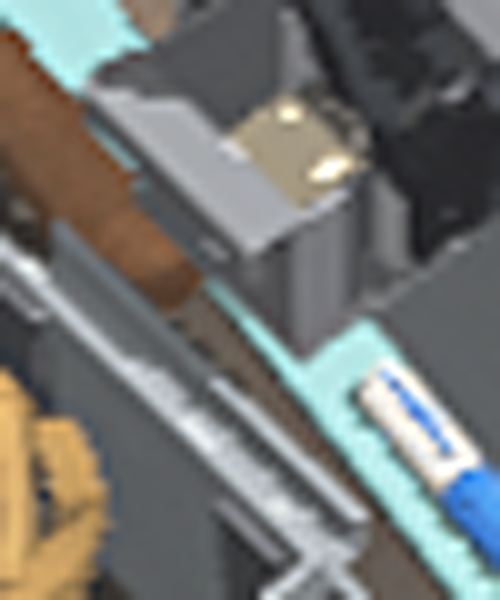

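>>> step_arm(
  series=[
    [[-0.001, 0.001, 0.005, 0, 0], [0, 0, 0.01, 0, 0], [0, 0, 0.01, 0, 0], [0, 0, 0.01, 0, 0], [0, 0, 0.01, 0, 0], [0, 0, 0.01, 0, 0], [0, 0, 0.01, 0, 0], [0, 0, 0.005, 0, 0], [0, 0, 0, 0, 0], [0, 0, 0, 0, 0], [0, 0, 0, 0, 0]],
  ],
)

```text
time: 12.6
tcp_pos: [465.5, 254.3, 116.8]
ee_rot: [0.754, 0.657, 0.001, 0.0]
contact_force: [0.0, -0.1, -1.3]
opening: 55.2
```

```bash
python3 v.py 11; python3 -c "
from h import *
b=cam('side');crop(b,235,180,295,240,10,'pics/b12.png')"
```

```text
12.65 [465.48 254.35 116.82] [ 0.53004861 -0.16628176 -2.36630348] [-0.0027115   0.00999267  0.04353023] 55.72075217766911
toolyaw -0.13680254640798298
tcp in louvre -33.80457509169842 -0.2642350025563107 -18.18097883509344
```

View pics/b12.png

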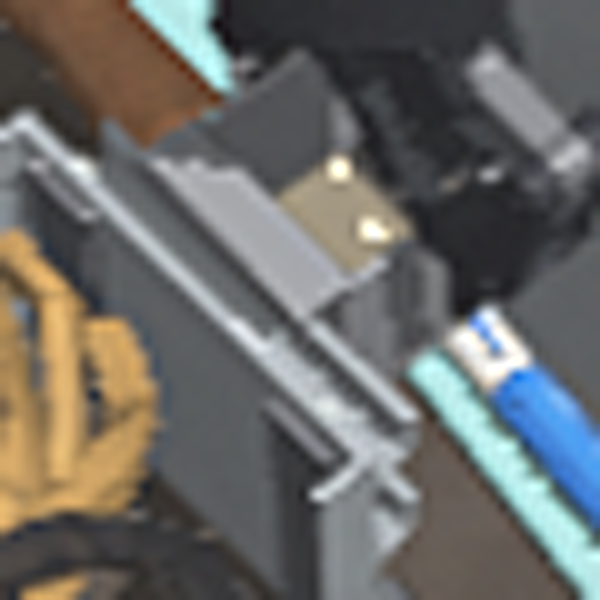

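View pics/w11.png

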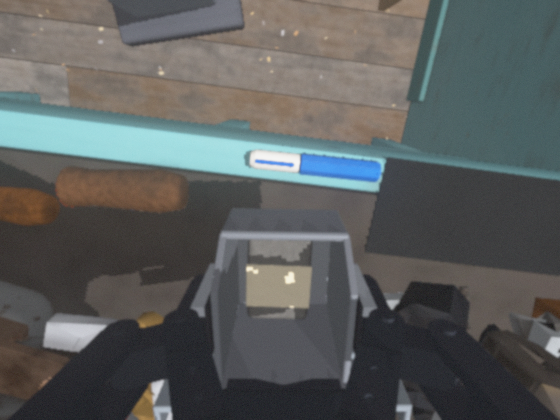

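Side close-up: the lip's back top edge runs from (157,160) to (303,318), and the louvre's top from (105,125) to (413,415), with the sheet behind it.

```bash
python3 - <<'E'
from h import *
b=cam("side")
B=lambda x,y:(235+(x-4.5)/10,180+(y-4.5)/10)
u=np.array([np.cos(.137),-np.sin(.137)]);v=np.array([np.sin(.137),np.cos(.137)])
lm=[onz(b,B(*p),135)[:2] for p in((105,125),(413,412))]
M=sum(lm)/2;print(lm,M)
sh=[onz(b,B(*p),148)[:2] for p in((22,118),(365,465))];print("sheet",[((p-M)@u,(p-M)@v) for p in sh])
for z in(157,159):
  bk=[onz(b,B(*p),z)[:2] for p in((157,160),(303,318))]
  print(z,[(((p-M)@u).round(1),((p-M)@v).round(1)) for p in bk])
# predicted pixels for lip outer bottom edge & louvre edges given x
for x in (5,6.5,7.5,8.5,10):
  for y in(-28,28):
    P=np.append(M+x*u+y*v,158);q=(proj(b,P)-[235,180])*10+4.5; print(x,y,q.round(0))
E
```

```text
[array([492.99122571, 196.96818119]), array([504.01110571, 299.67858565])] [498.50116571 248.32338342]
sheet [(np.float64(18.764331707963734), np.float64(-58.925746873190214)), (np.float64(19.234337884163775), np.float64(59.43772321739618))]
157 [(np.float64(6.2), np.float64(-25.3)), (np.float64(8.4), np.float64(26.9))]
159 [(np.float64(6.9), np.float64(-24.3)), (np.float64(9.1), np.float64(27.8))]
5 -28 [153. 147.]
5 28 [318. 310.]
6.5 -28 [148. 151.]
6.5 28 [313. 314.]
7.5 -28 [145. 153.]
7.5 28 [309. 317.]
8.5 -28 [141. 156.]
8.5 28 [306. 319.]
10 -28 [136. 160.]
10 28 [301. 323.]
```

The lip's back face is at about 7.5 mm (side view) to 9 mm (wrist) behind the louvre middle; ideal is 7.5 and the window is 5–10. I'll back off 0.5 mm and lower gently.

>>> step_arm(
  series=[
    [[0, -0.0005, 0.002, 0, 0], [0, 0, 0.002, 0, 0], [0, 0, 0.002, 0, 0], [0, 0, 0.002, 0, 0], [0, 0, 0.002, 0, 0], [0, 0, 0.001, 0, 0], [0, 0, 0.001, 0, 0], [0, 0, 0, 0, 0], [0, 0, 0, 0, 0]],
  ],
)

```text
time: 13.75
tcp_pos: [464.7, 254.2, 104.3]
ee_rot: [0.754, 0.657, 0.0, -0.0]
contact_force: [0.1, -0.5, -2.3]
opening: 55.6
```

```bash
python3 v.py 13; python3 -c "
from h import *
b=cam('side');crop(b,235,180,295,240,10,'pics/b14.png')"
```

```text
13.8 [464.65 254.25 104.37] [ 0.0970216   0.50617442 -1.59484087] [0.02820135 0.02282373 0.03380583] 55.51097844978821
toolyaw -0.1367393617954239
tcp in louvre -34.611109807204954 -0.47742493045221 -30.629246856932212
```

View pics/b14.png

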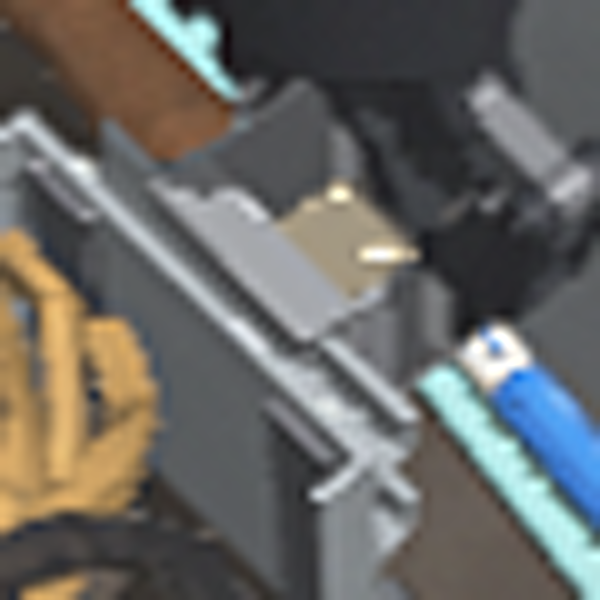

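No contact, and the lip now stands behind the louvre line. Lowering further until it seats.

>>> step_arm(
  series=[
    [[0, 0, 0.001, 0, 0], [0, 0, 0.001, 0, 0], [0, 0, 0.001, 0, 0], [0, 0, 0.001, 0, 0], [0, 0, 0.001, 0, 0], [0, 0, 0, 0, 0], [0, 0, 0, 0, 0]],
  ],
)

```text
time: 14.65
tcp_pos: [464.6, 254.2, 99.2]
ee_rot: [0.754, 0.657, -0.0, -0.0]
contact_force: [-0.1, -0.0, -2.6]
opening: 55.4
```

```bash
python3 v.py 15; python3 -c "
from h import *
b=cam('side');crop(b,235,180,295,240,10,'pics/b16.png')"
```

```text
14.7 [464.63 254.19  99.31] [-0.84338775  0.01468316 -1.59337587] [ 0.03934269 -0.00890781  0.04600918] 55.07728179870528
toolyaw -0.13683717148569263
tcp in louvre -34.62349607033142 -0.5437659661085187 -35.69410150528381
```

View pics/b16.png

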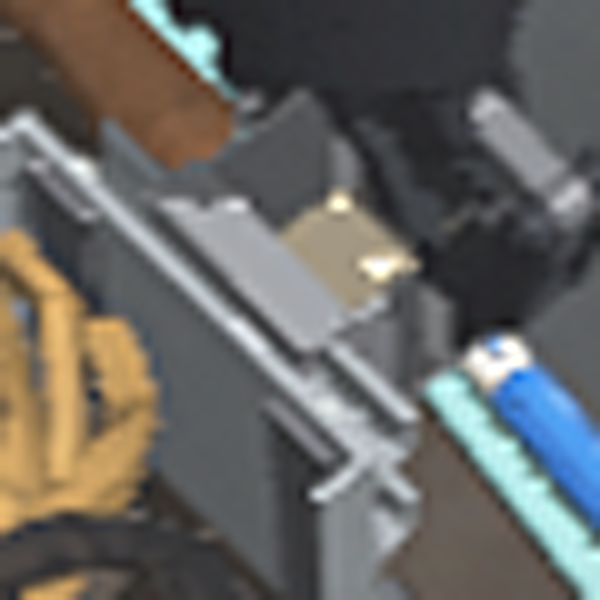

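>>> step_arm(
  series=[
    [[0, 0, 0.001, 0, 0], [0, 0, 0.001, 0, 0], [0, 0, 0, 0, 0], [0, 0, 0, 0, 0]],
  ],
)

```text
time: 15.25
tcp_pos: [464.6, 254.2, 97.2]
ee_rot: [0.754, 0.657, -0.0, -0.0]
contact_force: [-0.5, -0.1, -2.3]
opening: 55.2
```

>>> step_arm(
  series=[
    [[0, 0, 0.0005, 0, 0], [0, 0, 0.0005, 0, 0], [0, 0, 0, 0, 0], [0, 0, 0, 0, 0]],
  ],
)

```text
time: 15.65
tcp_pos: [464.7, 254.2, 96.8]
ee_rot: [0.754, 0.657, 0.0, 0.0]
contact_force: [-1.9, -1.8, 5.3]
opening: 55.5
```

Contact: the vertical force went from -2.3 to +5.3 N at TCP z 97, right where the lip's bridge should rest on the louvre. I'll ease the grip and open gradually.

>>> step_arm(
  series=[
    [[0, 0, 0, 0, 0], [0, 0, 0, 0, 0], [0, 0, 0, 0, 0.66], [0, 0, 0, 0, 0.68], [0, 0, 0, 0, 0.7], [0, 0, 0, 0, 0.74], [0, 0, 0, 0, 0.8], [0, 0, 0, 0, 0.9], [0, 0, 0, 0, 1], [0, 0, 0, 0, 1], [0, 0, 0, 0, 1], [0, 0, 0, 0, 1]],
  ],
  squeeze=20,
)

```text
time: 16.85
tcp_pos: [464.6, 254.2, 96.3]
ee_rot: [0.754, 0.657, 0.0, -0.0]
contact_force: [0.0, -0.3, 0.6]
opening: 86.0
```

```bash
python3 v.py 17; python3 -c "
from h import *
b=cam('side');crop(b,235,180,295,240,10,'pics/b18.png')"
```

```text
16.9 [464.59 254.19  96.29] [ 0.33658468  1.46644806 -0.85965953] [-0.03327309 -0.01359103  0.02450604] 85.34584130871563
toolyaw -0.13682381118369552
tcp in louvre -34.6608232667408 -0.5508817485694172 -38.70976955691273
```

View pics/b18.png

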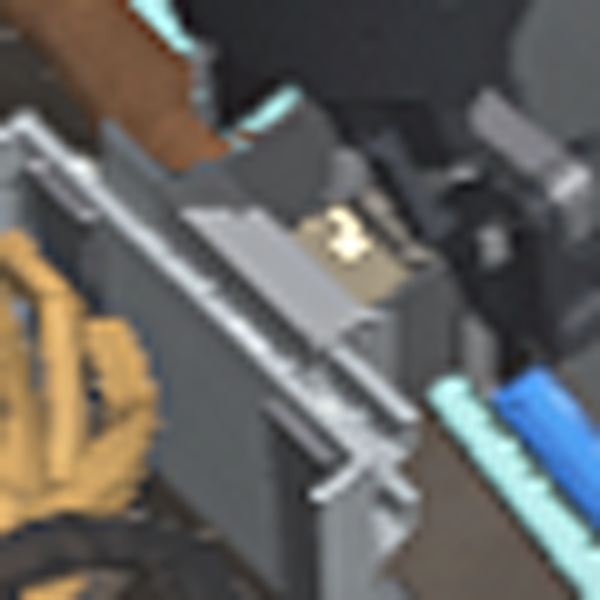

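View pics/w17.png

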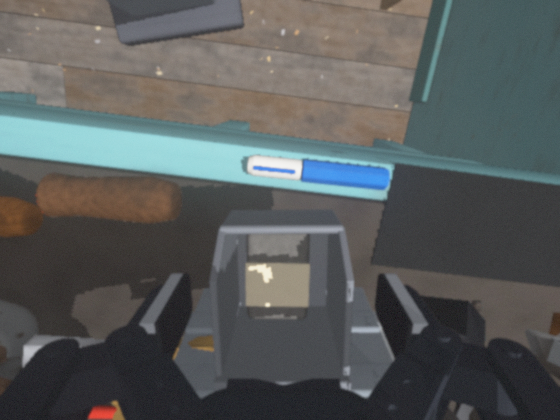

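The bin hangs freely, having settled slightly forward, with both fingers clear. Retreating straight up.

>>> step_arm(
  series=[
    [[0, 0, -0.005, 0, 1], [0, 0, -0.01, 0, 1], [0, 0, -0.015, 0, 1], [0, 0, -0.02, 0, 1], [0, 0, -0.02, 0, 1], [0, 0, -0.02, 0, 1], [0, 0, -0.02, 0, 1], [0, 0, -0.02, 0, 1], [0, -0.01, -0.02, 0, 1], [0, -0.01, -0.01, 0, 1], [0, 0, 0, 0, 1], [0, 0, 0, 0, 1]],
  ],
)

```text
time: 18.25
tcp_pos: [444.5, 256.8, 256.1]
ee_rot: [0.754, 0.657, 0.0, 0.0]
contact_force: [0.2, 0.8, -0.9]
opening: 85.5
```

```bash
python3 v.py 19; python3 -c "
from h import *
b=cam('side');crop(b,235,180,295,240,10,'pics/b20.png')
w=cam('wrist');crop(w,200,120,370,247,4.7,'pics/w20.png')"
```

```text
18.3 [444.5  256.56 255.61] [ 0.33614871 -0.37653146  0.16752254] [ 0.02348627 -0.04108042  0.0413856 ] 84.97733109332394
toolyaw -0.13669385659838484
tcp in louvre -54.88907674501768 -0.9486134650463085 120.61183459726365
```

View pics/b20.png

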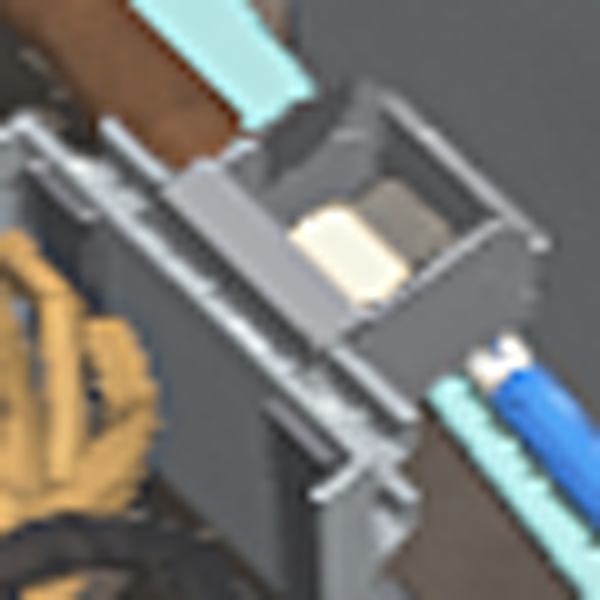

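View pics/w19.png

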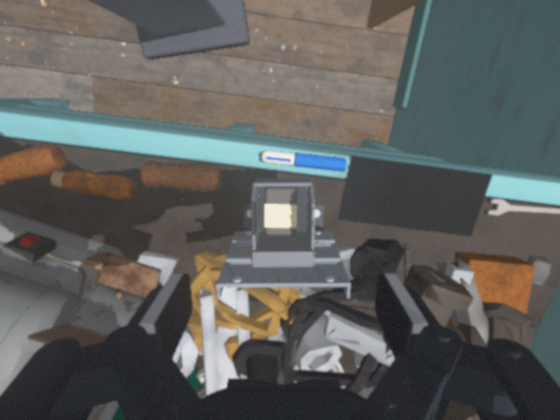

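View pics/w20.png

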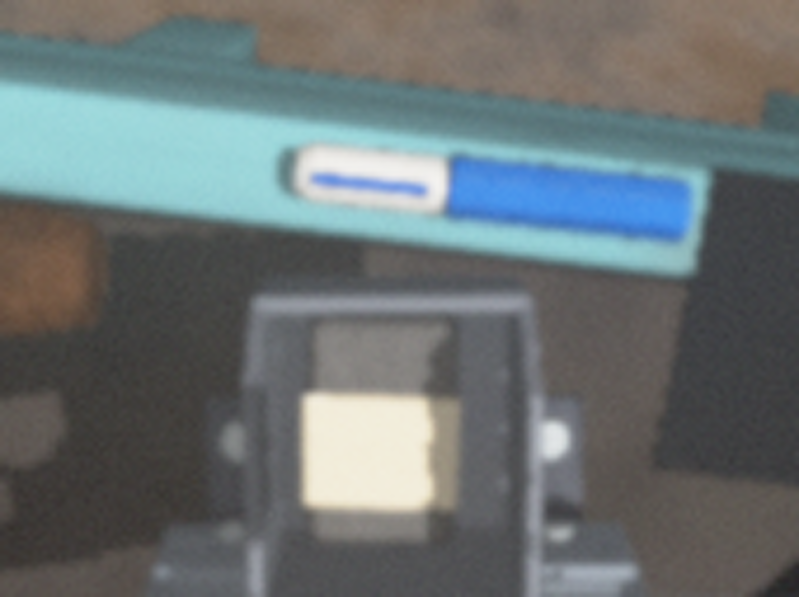

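The bin hangs centred on the upper louvre, square, with the block in it and the marker in place. I'll do a numeric check and a check that it is at rest.

>>> step_arm(
  series=[
    [[0, 0, 0, 0, 1], [0, 0, 0, 0, 1], [0, 0, 0, 0, 1], [0, 0, 0, 0, 1], [0, 0, 0, 0, 1]],
  ],
)

```text
time: 19.0
tcp_pos: [444.8, 256.9, 256.3]
ee_rot: [0.754, 0.657, 0.0, -0.0]
contact_force: [-0.6, -0.0, 0.7]
opening: 85.4
```

```bash
python3 - <<'E'
from h import *
b=cam("side");w=cam("wrist");crop(b,235,180,295,240,10,"pics/b21.png")
d=np.abs(cv2.imread("pics/b21.png").astype(int)-cv2.imread("pics/b20.png").astype(int));print("diff",d.mean(),d.max())
crop(w,200,225,370,352,4.7,"pics/w21.png")
B=lambda x,y:(235+(x-4.5)/10,180+(y-4.5)/10)
u=np.array([np.cos(.137),-np.sin(.137)]);v=np.array([np.sin(.137),np.cos(.137)])
M=sum(onz(b,B(*p),135)[:2] for p in((105,125),(413,412)))/2
for z in (137,139):
  bk=[onz(b,B(*p),z)[:2] for p in((165,185),(318,348))]
  print(z,[(((p-M)@u).round(1),((p-M)@v).round(1)) for p in bk])
s=r.observe();print(s["contact_force"])
E
```

```text
diff 0.5910027777777778 32
137 [(np.float64(2.3), np.float64(-29.0)), (np.float64(4.2), np.float64(26.2))]
139 [(np.float64(3.0), np.float64(-28.1)), (np.float64(4.8), np.float64(27.1))]
[-0.77143983  0.24914801  0.56064193]
```

View pics/w21.png

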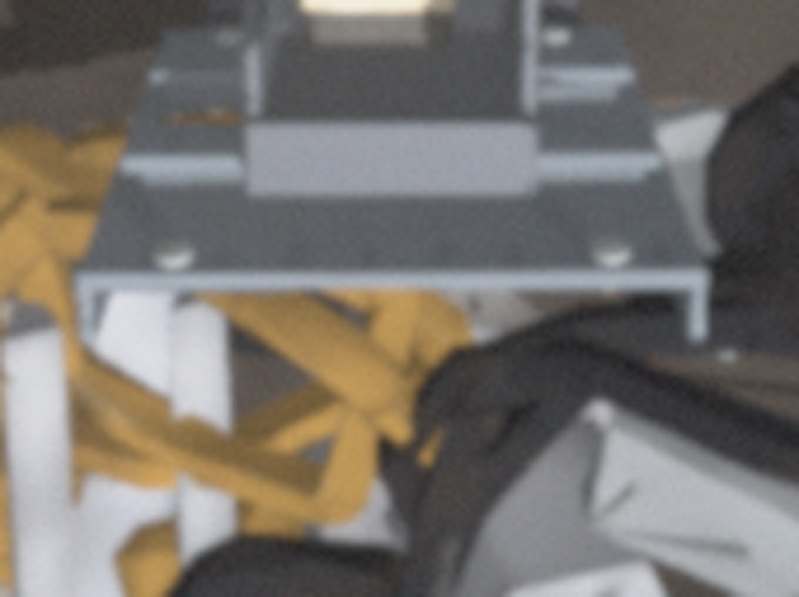

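The lip straddles the louvre: lip rows 122–195 against louvre rows 155–178, centred and parallel to it. Nothing moved between the last two pictures, so I'm handing in.

```bash
python3 - <<'E'
from rig import r
print(r.finish_job())
E
```

```text
the job is handed in; nothing more can be done
None
```

The bin is hanging by its lip on the top louvre with the sanding block still in it, and I handed the job in at about 19 s. No verdict was reported.

I gripped the bin across its width, carried it high over the panel, and lowered it until it seated. Vertical force went from -2.3 to +5.3 N at the expected height. Then I opened the gripper and backed the arm off upward.

- **Lip position:** it straddles the louvre, with its centre about 1 mm from the middle of the louvre's length. In the side view the lip's back face is about 2–5 mm behind the louvre's middle.
- **Squareness:** the bin looks square to the panel; the wrist view shows the lip parallel to the louvre. The side view's corner picks alone would give about 0.03 rad.
- **At rest:** the two side pictures, about 0.7 s apart, are essentially the same.
- **Bystanders:** the marker, spanner and handle look undisturbed by eye; I did not measure their positions.
- **Clearance:** the gripper is about 120 mm above the louvre's top and touches nothing.

**Disagreement between cameras:** just before lowering, the side and wrist views differed by about 1.5 mm on how far back the lip was. Both were inside the window, and it went down without catching. The final side reading is low: a hooked lip should have its back face at least 5 mm behind the louvre's middle. I put that down to the 2 mm calibration and to picking pixels by hand.

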